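# Index the board arm one hole by its pull ring

## Robot

A 6-joint arm with a two-finger parallel gripper is mounted at the origin on a cart in front of the work surface, level with it; the furniture and walls round the work are solid. World frame = base frame: x ahead of the robot, y to its left, z up, the work surface at z = 0. Lengths are in m, angles in rad, forces in N, time in s.
With the tool pointing down it reaches from about 0.35 to 0.775 m from the base axis. Payload 7.3 kg.
Tool frame: the origin (TCP) lies at the centre of the arm's flange, where the gripper is bolted on; the fingertips stand 178 mm ahead of it and the grasp point (between the pads) lies 159 mm ahead of it (tip_extent is the distance from the TCP to the fingertips, in m); z points along the fingers, y is the line along which they close (so a half turn about z gives the same grasp; the last joint's range is limited). The gripper opens to 92 mm and grips with 3 to 60 N. Pads are 19 mm wide; open, the fingers measure 130 mm over their backs; the gripper's body (75 mm by 190 mm) begins 47 mm behind the grasp point.
Start: joints at [1.203, 0.342, 1.524, -0, 1.275, -0.146], TCP at [0.115, 0.512, 0.405] pointing down, gripper open.
Joint ranges: [-2.53, 2.53], [-0.77, 2.02], [0.04, 2.7], [-1, 4.14], [0.28, 2.66], [-3.11, 3.11]. Speed limits (rad/s): [2.57, 2.57, 3.14, 3.14, 3.14, 3.14].

## Interface

Orientations are given as [roll, pitch, yaw] about the fixed x, y, z axes, in that order (R = Rz(yaw) Ry(pitch) Rx(roll)).
In Python, from cell import * gives the robot as it stands.
- The arm moves only by the tool arm_command, never from a script. Its arguments are lists of equal length, an entry for each row: "xyz": the shift along the world's x, y, z in mm, a list of three; "spin": the turn about the world's z in degrees. In form: {"xyz": [[tx, ty, tz], ...], "spin": [spin, ...]}. A call has 1 to 20 rows; each row shifts and turns the commanded pose from where the row before left it; what a row does not reach is not made up. A row lasts 1/10 s, in which the tool goes at most 50 mm and 8.59 degrees, less where a joint would pass 70% of its speed; a pose out of reach is approached as far as the arm can. A call with a gripper value outside its range is refused whole. "jaw" is the opening, from -1 (shut) to 1 (fully open), set as the call begins (left out, the last holds). The fingers move at their own pace and stop on an object; "squeeze" is the grip in N (left out, the last holds). Time passes only in rows, so rows that do not move let the fingers close. It gives the time, the measured TCP pose, the force, the opening and the grip force at its end, in the units of the state.
- observe(): the state, without advancing time (a new reading comes with each control period).
- read_camera(name): name is "side" or "top" or "wrist"; returns a dict with "img" (384x512x3 uint8, red, green, blue), "depth" (384x512 float32, m along the optical axis (not along the pixel's ray), 0 where there is no reading), "fx", "fy", "cx", "cy" (pixels), "world_from_camera" (4x4, takes a point from camera to world coordinates). Camera axes: x right, y up, looking along -z (the intrinsics and any distortion apply to the point x, -y, -z); pixel columns grow to the right and rows downward; lengths in m; the calibration is good to about 2 mm. A picture is of the moment at which its call begins.
- hand_in(): hands the job in; it is judged then, once.
The state is a dict: "time": time; "qpos": joint angles; "qvel": joint speeds; "joint_efforts": joint torques, N m; "tool_pos": TCP position; "tool_rot": TCP orientation; "contact_force": force on the tool from outside, world axes, zero at the start; "torque": the same for the moment, N m; "opening": finger opening in m; "grip_force": force on a finger pad.
Only numpy, scipy, OpenCV 4.12 (cv2) and the standard library are available. Lean on these libraries where they do the work, as an engineer would, in place of code of your own. Each camera call takes 0.05 s, during which the arm holds its last target. There are 200 camera calls.

## Task

Turn the circuit board on the index fixture one station: hook a fingertip under the pull ring, lift the spring pin out of its hole, swing the arm exactly one hole so that it points at the white parts dish instead of between dish and spool, and let the spring drop the pin fully home in that hole. Work only with the outside of the fingers in the ring, gently and without gripping anything, leave the things lying round the fixture where they are, and finish clear of the fixture.

Things in the scene. Friction and masses are not known exactly. Their poses are not given: they have to be found in the camera images.
- fixture: Fixed index fixture. Origin: on the vertical pivot axis at desk height; x along the arm's middle position (roughly to the robot's left, yaw 73 to 91 degrees), y to its left, z up. Foot 72 x 72 mm at the pivot; an aluminium plate with five holes lies 84 to 138 mm out along x, 158 mm wide in y, top 16 mm high. Pivot nut 46 mm high.
- hole_mid (a point): Mouth of the middle hole, where the pin starts: 120 mm from the pivot, 16 mm high. The five 14 mm holes lie on that circle at -30, -15, 0, +15, +30 degrees about the pivot (one hole = 0.262 rad = 31 mm). The 10 mm round-ended pin drops in when within 2 mm of a hole's middle; let down beside it, it rides on the plate and drops when dragged over the hole.
- swing_arm (a joint): Arm angle about the pivot, rad: 0 at the middle hole, positive to the fixture's +y side; holes 0, +-0.262, +-0.524, stops +-0.56, play in a hole +-0.017. Arm 34 mm wide, 34 mm high, 136 mm long; carries a green board (52 x 62 mm, centred 60 mm out, up to 50 mm high) and the pin's bush (120 mm out, 28 mm thick, 56 mm high). Stays where left; friction about 0.5 N at the ring.
- pull_pin (a joint): Lift of the spring index pin, m: 0 fully home (10 mm deep in the hole), above 0.010 clear of the plate, stop at 0.030. Lifting takes about 4.5 N at first and 6.5 N at 0.018; the spring pulls it down again when let go. While it is in a hole the arm is locked.
- ring_eye (a point): Centre of the pull ring's opening, 92 mm above the desk with the pin home; moves with arm and pin. x outwards along the arm, y along the ring, z up. Upright rectangular loop of 6 mm steel rod, rigid on the pin, in the y-z plane; opening 56 mm wide, 46 mm high (top bar's underside 23 mm above this point). Closed fingers, tilted 40 to 45 degrees, pass through from either side.
- parts_dish: Low white round dish, 60 mm across, 23 mm high, loose, standing 175 mm out from the pivot beyond the plate, about 17 degrees to one side of the middle hole or the other (fixture +y or -y); origin under its centre. It tells which way to swing.
- spool: Spool of solder wire, 47 mm across, 48 mm high, loose, standing likewise on the other side; origin under its centre. Leave alone.
- tape_roll: Roll of amber tape, 60 mm across, 12 mm high, loose, on the desk left of the fixture; origin under its centre. Leave alone.
- tweezers: Steel tweezers, 118 x 14 x 9 mm, loose, on the desk behind the pivot; origin under the middle, long axis y. Leave alone.
- cutters: Side cutters with green grips, 53 x 108 x 11 mm, loose, farther back at the left; origin under the middle. Leave alone.
- brush: Black brush, 134 x 12 x 11 mm, loose, farther back at the left; origin under the middle. Leave alone.
Not all that is in view belongs to the job. Of the things like the parts_dish, leave any that is black; of the rest the larger one is meant.

How it is judged:
By the outcome, as a careful person would: the job done as asked, in the order asked, and still so for the second after the job is handed in, with the robot touching nothing.
It also fails if it takes over 48 s, if anything falls off the work surface, if the arm or the gripper's body presses on something with over 40 N, if the wrist force passes 120 N, or if a joint passes its speed limit or range.

## Working session

There is one attempt and no reset: what is moved stays moved. The work goes in short steps, Python scripts to look and compute and a tool call to move; the robot and the scene stay as the last step left them, time stands still between calls to the robot, and variables do not carry over. Pictures are saved under pics/ and viewed, at most 10 in all, crops included, and the job is handed in when it is done.

Besides the shell and the picture viewer there is one more tool, called after "Call:" by a JSON object that holds its "api" and its "payload", one argument or row to a line. arm_command: Moves the arm, as the interface text tells. Its arguments: {"type":"object","properties":{"xyz":{"type":"array","items":{"type":"array","items":{"type":"number"}}},"spin":{"type":"array","items":{"type":"number"}},"jaw":{"type":"number"},"squeeze":{"type":"number"}},"required":["xyz","spin"]}

```bash
mkdir -p pics; cat > h.py <<'E'
from cell import *
import numpy as np, cv2
def snap(n,f):
    c=read_camera(n); cv2.imwrite(f,c["img"][:,:,::-1]); return c
def pt(c,u,v,d=None):
    d=c["depth"][int(v),int(u)] if d is None else d
    p=np.array([(u-c["cx"])/c["fx"]*d,-(v-c["cy"])/c["fy"]*d,-d,1])
    return (c["world_from_camera"]@p)[:3]
def cloud(c):
    v,u=np.mgrid[:384,:512]; d=c["depth"]
    p=np.stack([(u-c["cx"])/c["fx"]*d,-(v-c["cy"])/c["fy"]*d,-d,np.ones_like(d)],-1)
    return (p@c["world_from_camera"].T)[...,:3]
E
python3 - <<'E'
from h import *
import pickle
D={n:snap(n,f"pics/{n}0.png") for n in("side","top")}
pickle.dump(D,open("d0.pkl","wb"))
a=np.vstack([D["top"]["img"],D["side"]["img"]])
for n in D: print(n,[k for k in D[n]],D[n]["world_from_camera"].round(3).tolist(),D[n]["fx"])
print(observe())
E
```

```text
side ['img', 'depth', 'fx', 'fy', 'cx', 'cy', 'world_from_camera'] [[0.855, 0.272, -0.441, 0.151], [-0.518, 0.435, -0.736, -0.299], [-0.008, 0.858, 0.513, 0.525], [0.0, 0.0, 0.0, 1.0]] 366.9553829991208
top ['img', 'depth', 'fx', 'fy', 'cx', 'cy', 'world_from_camera'] [[-0.017, 0.989, -0.146, 0.393], [-1.0, -0.02, -0.013, 0.31], [-0.016, 0.146, 0.989, 1.091], [0.0, 0.0, 0.0, 1.0]] 414.4308745597182
{'time': 0.1, 'qpos': array([ 1.20299661e+00,  3.42658980e-01,  1.52490796e+00, -1.44758431e-05,
        1.27542032e+00, -1.45957013e-01]), 'qvel': array([-3.37506993e-04, -1.22302478e-03, -1.78887391e-03,  8.13980066e-05,
       -1.02818219e-03, -7.36249515e-04]), 'joint_efforts': array([ 2.30752157e-03, -4.32004309e+01, -2.44696265e+01,  7.20399851e-02,
        5.25735843e-02, -6.97128576e-05]), 'tool_pos': array([0.11542969, 0.51203215, 0.40411594]), 'tool_rot': array([-3.14021087e+00, -1.89133746e-04,  2.91975405e+00]), 'contact_force': array([ 0.12112148, -0.20651434, -0.5973816 ]), 'torque': array([-0.05673176,  0.00512275, -0.0265068 ]), 'grip_force': 0.0, 'opening': 0.09199159877601974}
```

View pics/top0.png

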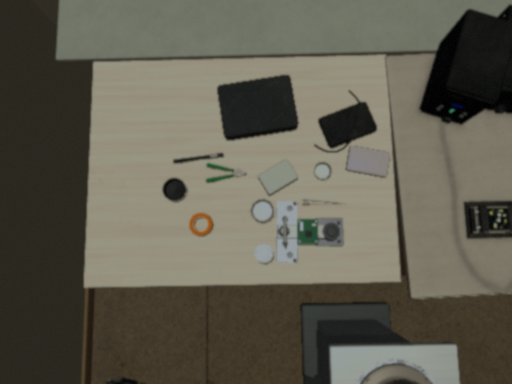

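View pics/side0.png

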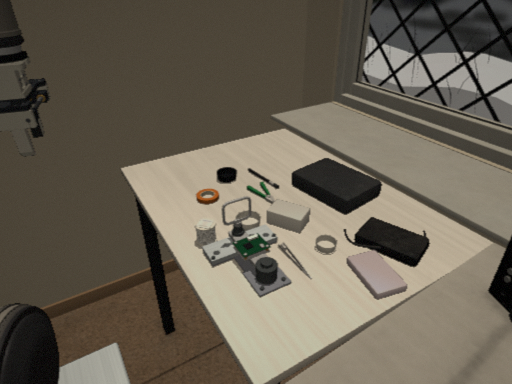

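Candidates for the dish in the top view: a white round thing at (262,211), a smaller ring-like one at (322,171), a black one at (175,189), and the spool at (264,254). The larger white one at (262,211) fits the description. I'll check it in one close crop and measure.

```bash
python3 - <<'E'
from h import *
import pickle
D=pickle.load(open("d0.pkl","rb"))
t=D["top"];s=D["side"]
a=cv2.resize(t["img"][140:290,190:350],None,fx=3.75,fy=3.75,interpolation=cv2.INTER_CUBIC)
b=cv2.resize(s["img"][170:310,180:330],None,fx=4,fy=4,interpolation=cv2.INTER_CUBIC)[:562,:200*1]
cv2.imwrite("pics/c1.png",a[:,:,::-1])
for n,(u,v) in dict(dish=(262,211),small=(322,171),spool=(264,254),nut=(331,231),foot=(342,245)).items(): print(n,pt(t,u,v).round(3))
P=cloud(t)
m=(P[...,2]>.035)&(P[...,2]<.2)
v,u=np.nonzero(m&(np.arange(512)[None]>240)&(np.arange(512)[None]<350)&(np.arange(384)[:,None]>195)&(np.arange(384)[:,None]<265))
for z0,z1 in((.035,.047),(.047,.053),(.053,.06),(.06,.09),(.09,.14)):
    k=(P[v,u,2]>z0)&(P[v,u,2]<z1); q=P[v,u][k]; print(z0,k.sum(), q.mean(0).round(3) if k.any() else '', q.min(0).round(3) if k.any() else '',q.max(0).round(3) if k.any() else '')
Q=cloud(s).reshape(-1,3)
k=(Q[:,2]>.062)&(Q[:,2]<.14)&(Q[:,0]>.2)&(Q[:,0]<.45)&(Q[:,1]>.25)&(Q[:,1]<.5); q=Q[k]
print(len(q),q.min(0),q.max(0),q.mean(0))
w,V=np.linalg.eigh(np.cov(q[:,:2].T)); print(w**.5,V)
E
```

```text
dish [0.493 0.325 0.004]
small [0.597 0.163 0.001]
spool [0.381 0.321 0.047]
nut [0.435 0.152 0.044]
foot [0.401 0.118 0.   ]
0.035 868 [0.428 0.218 0.042] [0.362 0.131 0.035] [0.467 0.346 0.047]
0.047 191 [0.396 0.298 0.048] [0.362 0.145 0.047] [0.461 0.346 0.053]
0.053 6 [0.428 0.282 0.055] [0.377 0.263 0.054] [0.444 0.326 0.058]
0.06 44 [0.437 0.273 0.067] [0.405 0.263 0.06 ] [0.466 0.278 0.079]
0.09 61 [0.437 0.272 0.117] [0.404 0.269 0.091] [0.47  0.275 0.122]
182 [0.40379381 0.26052241 0.06228993] [0.44977525 0.27735373 0.12153817] [0.42367764 0.26782766 0.0914702 ]
[0.00246168 0.01473128] [[-0.02788578 -0.99961112]
 [-0.99961112  0.02788578]]
```

View pics/c1.png

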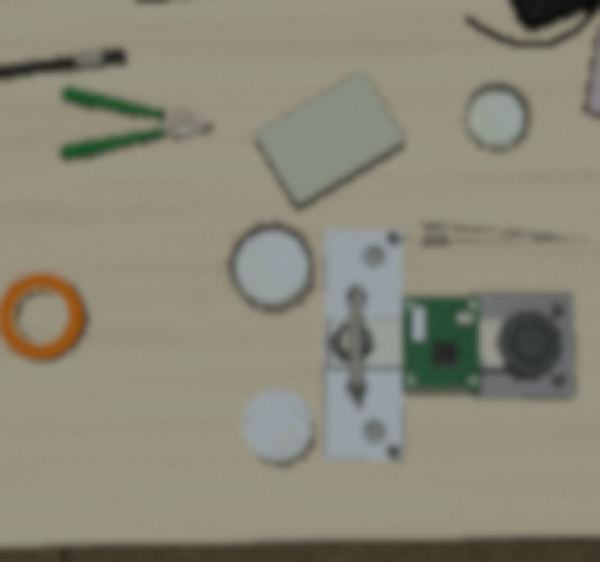

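Call:
{"api": "arm_command", "payload": {
  "xyz": [
    [-20,0,20],
    [-40,0,30],
    [-40,0,30]
  ],
  "spin": [0,0,0],
  "jaw": -1
}}

```text
time: 0.4
tool_pos: [0.0148, 0.512, 0.4849]
tool_rot: [-3.14, 0.0, 2.918]
contact_force: [-0.6, 0.2, 0.9]
opening: 0.072
grip_force: 0.0
```

The crop confirms it: the larger white dish is at crop (272,267), world about (0.493, 0.325), on the fixture's −y side, which is world +x. The small one at crop (497,117) is the decoy. The ring is at about (0.437, 0.272) with its top bar along world x. The moves have no tilt input, so I'll try to get a tilt by going past the wrist limit in free space. First I turn the closing line tangential and rise.

Call:
{"api": "arm_command", "payload": {
  "xyz": [
    [0,0,30],
    [0,0,40],
    [0,0,40],
    [0,0,40],
    [0,0,40],
    [0,0,40],
    [0,0,40],
    [0,0,40],
    [0,0,40],
    [0,0,40],
    [0,0,40],
    [0,0,40]
  ],
  "spin": [-8,-8,-8,-8,-8,-8,-8,-8,-8,-8,0,0]
}}

```text
time: 1.6
tool_pos: [0.0146, 0.4379, 0.8574]
tool_rot: [-3.134, -0.011, 1.589]
contact_force: [0.1, -0.3, 0.0]
opening: 0.0005
grip_force: 0.0
```

```bash
python3 -c "
from h import *
o=observe();print(o['qpos'].round(3),o['tool_pos'],o['tool_rot'])"
```

```text
[1.359 0.438 0.037 0.02  2.658 1.359] [0.01460947 0.43786909 0.85739509] [-3.1343033  -0.01061264  1.58925848]
```

Call:
{"api": "arm_command", "payload": {
  "xyz": [
    [0,30,40],
    [0,30,40],
    [0,30,40],
    [0,30,40]
  ],
  "spin": [0,0,0,0]
}}

```text
time: 2.0
tool_pos: [0.0138, 0.4291, 0.8637]
tool_rot: [-3.119, -0.029, 1.588]
contact_force: [-0.5, 0.6, -0.3]
opening: 0.0007
grip_force: 0.0
```

```bash
python3 -c "
from h import *
o=observe();print(o['qpos'].round(3),o['tool_pos'],o['tool_rot'])"
```

```text
[1.35  0.423 0.038 0.062 2.657 1.388] [0.01382977 0.4291153  0.86366141] [-3.11873322 -0.02885179  1.58815618]
```

Pushing past the limit does create tilt and keeps it, but slowly here. A horizontal stretch should tilt faster, so I'll check the free space first.

```bash
python3 - <<'E'
from h import *
import pickle
D=pickle.load(open("d0.pkl","rb"))
Q=np.vstack([cloud(D[n])[D[n]["depth"]>0].reshape(-1,3) for n in D])
az=np.degrees(np.arctan2(Q[:,1],Q[:,0])); r=np.hypot(Q[:,0],Q[:,1])
for a in range(-20,120,10):
    k=(abs(az-a)<5)&(Q[:,2]>.12)&(r>.45); 
    print(a,k.sum(), (r[k].min().round(2),Q[k][r[k].argmin()].round(2)) if k.any() else '')
s=D["side"]
for u,v in((20,330),(100,100),(200,50),(60,200),(100,290)): print(u,v,pt(s,u,v).round(2))
E
```

```text
-20 1479 (np.float64(0.74), array([ 0.71, -0.2 ,  0.13]))
-10 4685 (np.float64(0.74), array([ 0.71, -0.19,  0.16]))
0 0 
10 964 (np.float64(1.24), array([1.23, 0.15, 0.12]))
20 1994 (np.float64(1.28), array([1.24, 0.34, 0.12]))
30 3330 (np.float64(0.49), array([0.42, 0.27, 0.12]))
40 4715 (np.float64(1.5), array([1.22, 0.87, 0.22]))
50 5650 (np.float64(1.31), array([0.75, 1.07, 0.34]))
60 6044 (np.float64(1.18), array([0.5 , 1.07, 0.17]))
70 8686 (np.float64(0.45), array([0.13, 0.43, 0.31]))
80 7005 (np.float64(0.45), array([0.09, 0.44, 0.33]))
90 0 
100 0 
110 0 
20 330 [ 0.08 -0.02  0.27]
100 100 [0.33 1.08 0.13]
200 50 [0.73 1.08 0.26]
60 200 [ 0.11  1.08 -0.21]
100 290 [ 0.15  1.07 -0.69]
```

Call:
{"api": "arm_command", "payload": {
  "xyz": [
    [40,0,-30],
    [40,0,-30],
    [40,0,-30],
    [40,0,-30],
    [40,0,-30],
    [40,0,-30],
    [40,0,-30],
    [40,0,-30],
    [40,0,-30],
    [40,0,-30],
    [40,0,-30],
    [40,0,-20],
    [40,0,-20],
    [40,0,-20],
    [40,10,0],
    [40,28,0],
    [40,28,0],
    [40,28,0],
    [40,28,0]
  ],
  "spin": [-4,-4,-4,-4,-4,-4,-4,-4,-4,-4,-4,-4,-2,0,0,0,0,0,0]
}}

```text
time: 3.9
tool_pos: [0.6656, 0.4843, 0.446]
tool_rot: [-3.122, -0.084, 0.739]
contact_force: [0.0, 0.7, -0.5]
opening: 0.0005
grip_force: 0.0
```

```bash
cat > o.py <<'E'
from h import *
from scipy.spatial.transform import Rotation as R
o=observe();r=R.from_euler("xyz",o['tool_rot']).as_matrix()
print(o['time'],o['qpos'].round(3),o['tool_pos'].round(4),"z",r[:,2].round(3),"y",r[:,1].round(3),"tilt",np.degrees(np.arccos(-r[2,2])).round(1),"az",np.degrees(np.arctan2(r[1,2],r[0,2])).round(1),"F",o['contact_force'].round(1),"tip",(o['tool_pos']+.178*r[:,2]).round(4))
E
python3 o.py
```

```text
3.9 [0.53  1.079 0.041 0.039 1.943 1.377] [0.6656 0.4843 0.446 ] z [ 0.049  0.071 -0.996] y [ 0.674 -0.738 -0.019] tilt 5.0 az 55.4 F [ 0.   0.7 -0.5] tip [0.6743 0.497  0.2687]
```

Call:
{"api": "arm_command", "payload": {
  "xyz": [
    [43,25,0],
    [43,25,0],
    [43,25,0],
    [43,25,0],
    [43,25,0],
    [43,25,0],
    [43,25,0],
    [43,25,0]
  ],
  "spin": [0,0,0,0,0,0,0,0]
}}

```text
time: 4.7
tool_pos: [0.7456, 0.5028, 0.3414]
tool_rot: [3.128, -0.338, 0.738]
contact_force: [-0.4, -0.2, -0.6]
opening: 0.0006
grip_force: 0.0
```

```bash
python3 o.py
```

```text
4.7 [0.498 1.215 0.038 0.065 1.557 1.343] [0.7456 0.5028 0.3414] z [ 0.255  0.213 -0.943] y [ 0.67  -0.743  0.013] tilt 19.4 az 39.9 F [-0.4 -0.2 -0.6] tip [0.7909 0.5406 0.1735]
```

Call:
{"api": "arm_command", "payload": {
  "xyz": [
    [40,22,20],
    [40,22,20],
    [40,22,20],
    [40,22,20],
    [40,22,20],
    [40,22,20],
    [40,22,20],
    [40,22,20],
    [40,22,20]
  ],
  "spin": [0,0,0,0,0,0,0,0,0]
}}

```text
time: 5.6
tool_pos: [0.7826, 0.4944, 0.3925]
tool_rot: [3.073, -0.63, 0.752]
contact_force: [0.2, 0.1, 0.6]
opening: 0.0002
grip_force: 0.0
```

```bash
python3 o.py
```

```text
5.6 [0.466 1.178 0.037 0.104 1.302 1.311] [0.7826 0.4944 0.3925] z [ 0.476  0.351 -0.806] y [ 0.652 -0.756  0.056] tilt 36.3 az 36.4 F [0.2 0.1 0.6] tip [0.8674 0.557  0.249 ]
```

Tilt is 36° and rising. A few more rows.

Call:
{"api": "arm_command", "payload": {
  "xyz": [
    [40,22,20],
    [40,22,20],
    [40,22,20],
    [-30,-20,10]
  ],
  "spin": [0,0,0,0]
}}

```text
time: 6.0
tool_pos: [0.7831, 0.4854, 0.4028]
tool_rot: [3.052, -0.718, 0.761]
contact_force: [1.9, 0.1, -0.7]
opening: 0.0005
grip_force: 0.0
```

```bash
python3 o.py
```

```text
6.0 [0.455 1.077 0.253 0.126 1.099 1.283] [0.7831 0.4854 0.4028] z [ 0.536  0.387 -0.75 ] y [ 0.644 -0.762  0.067] tilt 41.4 az 35.8 F [ 1.9  0.1 -0.7] tip [0.8785 0.5543 0.2692]
```

Call:
{"api": "arm_command", "payload": {
  "xyz": [
    [-29,-30,0],
    [-29,-30,0],
    [-29,-31,0],
    [-29,-31,0],
    [-29,-31,0],
    [-29,-31,0],
    [-29,-31,0],
    [-29,-31,0],
    [-29,-31,0],
    [-29,-31,0],
    [-28,-30,0],
    [-28,-29,0]
  ],
  "spin": [4.5,4.5,4.5,4.5,4.5,4.5,4.5,4.5,4.5,4.5,4.5,4.5]
}}

```text
time: 7.2
tool_pos: [0.4469, 0.1293, 0.4117]
tool_rot: [3.048, -0.719, 1.682]
contact_force: [1.1, -1.7, 0.1]
opening: 0.0002
grip_force: 0.0
```

```bash
python3 o.py
```

```text
7.2 [-0.09   0.225  1.773  0.758  1.293 -0.441] [0.4469 0.1293 0.4117] z [ 0.02   0.662 -0.749] y [0.996 0.05  0.07 ] tilt 41.5 az 88.3 F [ 1.1 -1.7  0.1] tip [0.4505 0.2472 0.2784]
```

Call:
{"api": "arm_command", "payload": {
  "xyz": [
    [-5,-4,-40],
    [-5,-4,-40],
    [-4,-3,-40],
    [0,0,-27],
    [0,0,0]
  ],
  "spin": [0,0,0,0,0]
}}

```text
time: 7.7
tool_pos: [0.4335, 0.1192, 0.262]
tool_rot: [3.058, -0.719, 1.673]
contact_force: [-0.2, 0.6, 0.2]
opening: 0.0003
grip_force: 0.0
```

```bash
cat > v.py <<'E'
import sys
from h import *
n,f=sys.argv[1:3]; c=snap(n,"/tmp/a.png")
u0,u1,v0,v1=map(int,sys.argv[3:7])
a=c["img"][v0:v1,u0:u1]; k=min(640/a.shape[1],480/a.shape[0])
cv2.imwrite(f,cv2.resize(a,None,fx=k,fy=k,interpolation=cv2.INTER_CUBIC)[:,:,::-1])
E
python3 o.py; python3 v.py side pics/s2.png 170 330 150 290
```

```text
7.7 [-0.116  0.428  1.995  0.885  1.019 -0.787] [0.4335 0.1192 0.262 ] z [ 0.016  0.662 -0.75 ] y [0.997 0.047 0.063] tilt 41.4 az 88.6 F [-0.2  0.6  0.2] tip [0.4364 0.237  0.1286]
```

View pics/s2.png

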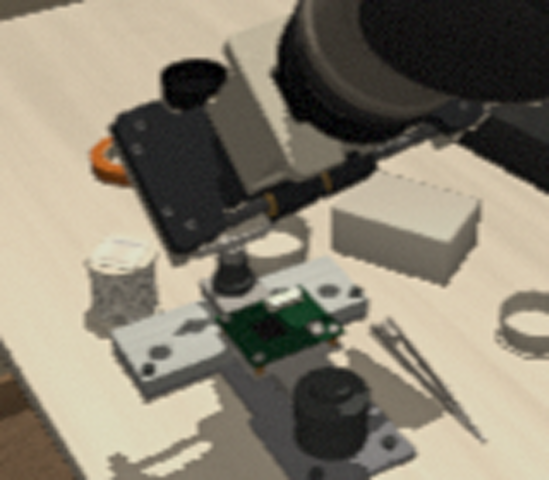

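Call:
{"api": "arm_command", "payload": {
  "xyz": [
    [0,7.5,-8],
    [0,7.5,-8],
    [0,7.5,-8],
    [0,7.5,-8.5],
    [0,7.5,-8.5],
    [0,7.5,-8],
    [0,0,0]
  ],
  "spin": [0,0,0,0,0,0,0]
}}

```text
time: 8.45
tool_pos: [0.4342, 0.165, 0.2142]
tool_rot: [3.051, -0.717, 1.678]
contact_force: [2.5, -2.4, -5.4]
opening: 0.0004
grip_force: 2.8
```

```bash
python3 o.py; python3 v.py top pics/t3.png 240 350 180 265
```

```text
8.45 [-0.009  0.53   2.015  1.015  0.891 -0.867] [0.4342 0.165  0.2142] z [ 0.02   0.66  -0.751] y [0.997 0.047 0.068] tilt 41.3 az 88.3 F [ 2.5 -2.4 -5.4] tip [0.4377 0.2825 0.0805]
```

View pics/t3.png

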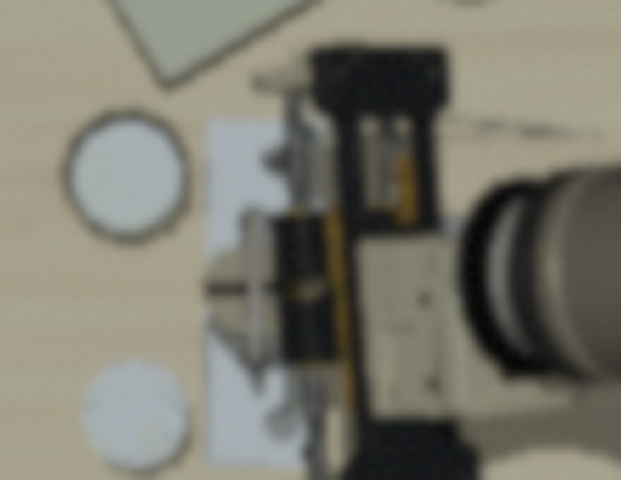

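The fingertips (crop (225,290)) are through the ring under the top bar, and the force shows the bar already resting on them. Now lift.

Call:
{"api": "arm_command", "payload": {
  "xyz": [
    [0,0,3],
    [0,0,3],
    [0,0,3],
    [0,0,3],
    [0,0,3],
    [0,0,0]
  ],
  "spin": [0,0,0,0,0,0]
}}

```text
time: 9.1
tool_pos: [0.434, 0.1644, 0.2307]
tool_rot: [3.051, -0.719, 1.679]
contact_force: [-0.5, -1.0, -5.4]
opening: 0.0004
grip_force: 2.6
```

```bash
cat > ring.py <<'E'
from h import *
P=cloud(read_camera("top")); x,y,z=P[...,0],P[...,1],P[...,2]
# slender bar: highest points left of gripper in ring area
for dy in (0,):
    m=(y>.255)&(y<.30)&(x>.37)&(x<.54)&(z>.085)&(z<.17)
    q=P[m]; b=q[q[:,2]>np.percentile(q[:,2],60)] if len(q) else q
    v,u=np.nonzero(m)
    for c in np.unique(u): 
        k=u==c; s=P[v[k],c]; print(c,k.sum(),"v",v[k].min(),v[k].max(),"x",s[:,0].min().round(3),s[:,0].max().round(3),"y",s[:,1].mean().round(3),"z",np.percentile(s[:,2],[10,50,90]).round(3))
E
python3 o.py; python3 ring.py
```

```text
9.1 [-0.011  0.497  2.005  0.987  0.917 -0.823] [0.434  0.1644 0.2307] z [ 0.019  0.662 -0.749] y [0.997 0.048 0.068] tilt 41.5 az 88.3 F [-0.5 -1.  -5.4] tip [0.4374 0.2823 0.0974]
276 5 v 228 233 x 0.431 0.442 y 0.291 z [0.105 0.106 0.107]
277 8 v 227 234 x 0.428 0.445 y 0.289 z [0.106 0.108 0.11 ]
278 12 v 225 236 x 0.423 0.449 y 0.287 z [0.108 0.11  0.114]
279 14 v 224 237 x 0.421 0.451 y 0.284 z [0.11  0.114 0.116]
280 15 v 224 238 x 0.419 0.451 y 0.282 z [0.111 0.117 0.118]
281 15 v 224 238 x 0.418 0.451 y 0.28 z [0.115 0.119 0.12 ]
282 15 v 224 238 x 0.418 0.45 y 0.277 z [0.118 0.121 0.124]
283 20 v 217 238 x 0.418 0.467 y 0.275 z [0.109 0.122 0.125]
284 30 v 216 245 x 0.402 0.469 y 0.273 z [0.131 0.135 0.138]
285 29 v 216 245 x 0.402 0.469 y 0.271 z [0.132 0.136 0.137]
286 22 v 223 244 x 0.404 0.452 y 0.269 z [0.131 0.135 0.137]
287 16 v 223 238 x 0.418 0.452 y 0.266 z [0.131 0.133 0.135]
288 13 v 225 238 x 0.418 0.447 y 0.264 z [0.132 0.135 0.137]
289 4 v 230 237 x 0.419 0.436 y 0.263 z [0.135 0.138 0.16 ]
290 3 v 230 243 x 0.406 0.436 y 0.26 z [0.136 0.137 0.163]
291 1 v 231 231 x 0.434 0.434 y 0.257 z [0.133 0.133 0.133]
```

Bar top is at z 0.136, so the pin is lifted about 15 mm. I'll lift 3 mm more and swing about the pivot toward the dish (clockwise), stopping a bit short.

Call:
{"api": "arm_command", "payload": {
  "xyz": [
    [0,0,1.5],
    [0,0,1.5],
    [0.3,0,0],
    [0.3,0,0],
    [0.3,0,0],
    [0.3,0,0],
    [0.3,0,0],
    [0.3,0,0],
    [0.4,0,0],
    [0.4,0,0],
    [0,0,0]
  ],
  "spin": [0,0,-1.5,-1.5,-1.5,-1.5,-1.5,-1.5,-1.5,-1.5,0]
}}

```text
time: 10.25
tool_pos: [0.4367, 0.1644, 0.2334]
tool_rot: [3.051, -0.719, 1.467]
contact_force: [0.3, -1.6, -7.0]
opening: 0.0001
grip_force: 2.9
```

```bash
python3 o.py; sed -i 's/z>.085/z>.128/;s/x<.54/x<.53/;s/y>.255/y>.245/' ring.py; python3 ring.py; python3 v.py top pics/t4.png 240 350 180 265
```

```text
10.25 [-0.005  0.472  2.046  1.12   0.798 -0.758] [0.4367 0.1644 0.2334] z [ 0.158  0.643 -0.749] y [ 0.984 -0.162  0.068] tilt 41.5 az 76.2 F [ 0.3 -1.6 -7. ] tip [0.4648 0.2789 0.1   ]
282 1 v 232 232 x 0.432 0.432 y 0.278 z [0.131 0.131 0.131]
283 12 v 227 259 x 0.371 0.443 y 0.277 z [0.133 0.137 0.169]
284 14 v 222 257 x 0.376 0.454 y 0.274 z [0.134 0.138 0.16 ]
285 16 v 213 230 x 0.436 0.476 y 0.271 z [0.132 0.138 0.14 ]
286 19 v 211 256 x 0.377 0.48 y 0.268 z [0.133 0.137 0.139]
287 23 v 206 256 x 0.377 0.492 y 0.266 z [0.132 0.136 0.139]
288 24 v 206 256 x 0.377 0.492 y 0.264 z [0.134 0.136 0.14 ]
289 11 v 207 221 x 0.456 0.489 y 0.261 z [0.135 0.137 0.141]
290 4 v 213 221 x 0.456 0.474 y 0.259 z [0.139 0.14  0.141]
291 2 v 220 221 x 0.456 0.458 y 0.257 z [0.138 0.14  0.141]
292 3 v 220 257 x 0.375 0.459 y 0.256 z [0.133 0.135 0.162]
293 1 v 221 221 x 0.457 0.457 y 0.252 z [0.13 0.13 0.13]
```

View pics/t4.png

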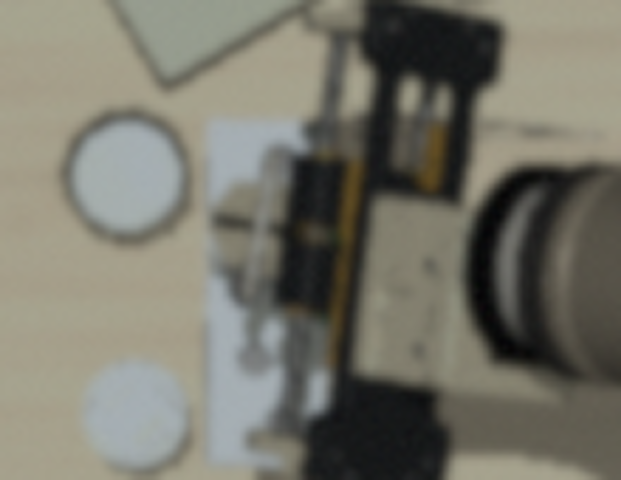

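Call:
{"api": "arm_command", "payload": {
  "xyz": [
    [0.3,0,0],
    [0.3,0,0],
    [0,0,0],
    [0,0,-2],
    [0,0,-2],
    [0,0,-2],
    [0,0,-2],
    [0,0,-2],
    [0,0,-1],
    [0,0,0]
  ],
  "spin": [-1.5,-1.4,0,0,0,0,0,0,0,0]
}}

```text
time: 11.35
tool_pos: [0.4374, 0.1644, 0.2222]
tool_rot: [3.051, -0.719, 1.418]
contact_force: [-1.0, -3.0, -5.0]
opening: 0.0001
grip_force: 2.5
```

```bash
sed -i 's/z>.128/z>.113/' ring.py; python3 o.py;  python3 ring.py
```

```text
11.35 [-2.000e-03  4.920e-01  2.062e+00  1.184e+00  7.560e-01 -7.880e-01] [0.4374 0.1644 0.2222] z [ 0.189  0.635 -0.749] y [ 0.975 -0.21   0.068] tilt 41.5 az 73.4 F [-1. -3. -5.] tip [0.4711 0.2774 0.0889]
281 1 v 256 256 x 0.378 0.378 y 0.282 z [0.155 0.155 0.155]
282 9 v 221 256 x 0.378 0.458 y 0.278 z [0.114 0.124 0.159]
283 14 v 216 256 x 0.378 0.47 y 0.276 z [0.114 0.125 0.162]
284 18 v 211 257 x 0.375 0.482 y 0.273 z [0.115 0.126 0.162]
285 21 v 211 257 x 0.375 0.482 y 0.271 z [0.116 0.127 0.164]
286 18 v 211 256 x 0.378 0.481 y 0.268 z [0.122 0.127 0.168]
287 25 v 208 258 x 0.373 0.488 y 0.266 z [0.123 0.126 0.16 ]
288 36 v 204 254 x 0.382 0.498 y 0.264 z [0.123 0.127 0.165]
289 42 v 204 254 x 0.382 0.497 y 0.262 z [0.124 0.162 0.167]
290 40 v 205 254 x 0.382 0.495 y 0.261 z [0.127 0.165 0.168]
291 32 v 210 255 x 0.38 0.479 y 0.259 z [0.163 0.166 0.168]
292 20 v 205 244 x 0.404 0.49 y 0.257 z [0.163 0.167 0.169]
293 11 v 207 239 x 0.414 0.485 y 0.254 z [0.162 0.167 0.169]
294 2 v 214 219 x 0.459 0.47 y 0.252 z [0.167 0.168 0.169]
295 1 v 219 219 x 0.458 0.458 y 0.25 z [0.169 0.169 0.169]
296 2 v 219 220 x 0.456 0.458 y 0.247 z [0.166 0.167 0.168]
297 9 v 225 241 x 0.41 0.445 y 0.246 z [0.166 0.167 0.17 ]
```

Bar top is at 0.126, under 10 mm of lift, and the spring still loads the finger. So the pin is entering the hole. Lower on.

Call:
{"api": "arm_command", "payload": {
  "xyz": [
    [0,0,-2],
    [0,0,-2],
    [0,0,-2],
    [0,0,-2],
    [0,0,0],
    [0,0,0]
  ],
  "spin": [0,0,0,0,0,0]
}}

```text
time: 12.0
tool_pos: [0.4375, 0.1644, 0.2143]
tool_rot: [3.051, -0.719, 1.418]
contact_force: [1.8, -3.6, -3.6]
opening: 0.0008
grip_force: 2.3
```

```bash
python3 o.py;  python3 ring.py | sed -n 1,8p
```

```text
12.0 [-2.000e-03  5.100e-01  2.067e+00  1.207e+00  7.470e-01 -8.180e-01] [0.4375 0.1644 0.2143] z [ 0.189  0.635 -0.749] y [ 0.975 -0.211  0.068] tilt 41.5 az 73.4 F [ 1.8 -3.6 -3.6] tip [0.4712 0.2773 0.0809]
281 1 v 256 256 x 0.377 0.377 y 0.282 z [0.148 0.148 0.148]
282 6 v 228 256 x 0.378 0.442 y 0.279 z [0.116 0.149 0.153]
283 11 v 224 256 x 0.377 0.451 y 0.276 z [0.115 0.119 0.151]
284 15 v 220 257 x 0.375 0.46 y 0.273 z [0.116 0.12  0.157]
285 15 v 216 257 x 0.375 0.47 y 0.271 z [0.117 0.12  0.158]
286 17 v 212 257 x 0.375 0.479 y 0.268 z [0.115 0.12  0.16 ]
287 27 v 208 257 x 0.375 0.488 y 0.266 z [0.115 0.12  0.157]
288 41 v 205 259 x 0.371 0.496 y 0.264 z [0.116 0.151 0.164]
```

Call:
{"api": "arm_command", "payload": {
  "xyz": [
    [0,0,-2],
    [0,0,-2],
    [0,0,0],
    [0,0,0]
  ],
  "spin": [0,0,0,0]
}}

```text
time: 12.45
tool_pos: [0.4371, 0.1647, 0.2104]
tool_rot: [3.052, -0.72, 1.419]
contact_force: [0.3, 0.3, 0.6]
opening: 0.0003
grip_force: 0.0
```

```bash
python3 o.py;  python3 ring.py | sed -n 1,8p
```

```text
12.45 [-2.000e-03  5.180e-01  2.070e+00  1.218e+00  7.440e-01 -8.340e-01] [0.4371 0.1647 0.2104] z [ 0.188  0.635 -0.749] y [ 0.975 -0.21   0.068] tilt 41.5 az 73.5 F [0.3 0.3 0.6] tip [0.4707 0.2778 0.0771]
281 2 v 255 256 x 0.377 0.38 y 0.282 z [0.143 0.145 0.147]
282 6 v 228 256 x 0.377 0.442 y 0.279 z [0.116 0.144 0.148]
283 10 v 224 257 x 0.375 0.451 y 0.276 z [0.117 0.119 0.151]
284 15 v 220 257 x 0.375 0.46 y 0.273 z [0.116 0.12  0.153]
285 15 v 216 257 x 0.375 0.469 y 0.271 z [0.118 0.119 0.154]
286 15 v 212 257 x 0.375 0.479 y 0.268 z [0.117 0.12  0.158]
287 27 v 208 258 x 0.373 0.488 y 0.266 z [0.115 0.122 0.159]
288 40 v 205 259 x 0.371 0.496 y 0.264 z [0.116 0.151 0.161]
```

Free of load, with the ring at its home height. Withdraw along the finger axis.

Call:
{"api": "arm_command", "payload": {
  "xyz": [
    [-1,-3.2,3.6],
    [-1.9,-6.3,7.4],
    [-1.9,-6.3,7.4],
    [-1.9,-6.3,7.4],
    [-1.9,-6.3,7.4],
    [-1.9,-6.3,7.4],
    [-1.9,-6.3,7.4],
    [-1.9,-6.3,7.4],
    [-1.9,-6.3,7.4],
    [-2,-12,20],
    [0,-10,40],
    [0,0,45],
    [0,0,45],
    [0,0,45],
    [0,-30,30],
    [0,-30,10],
    [0,-30,0],
    [0,0,0]
  ],
  "spin": [0,0,0,0,0,0,0,0,0,0,0,0,0,0,0,0,0,0]
}}

```text
time: 14.3
tool_pos: [0.419, -0.0038, 0.5085]
tool_rot: [3.051, -0.718, 1.414]
contact_force: [0.6, 0.7, -0.1]
opening: 0.0002
grip_force: 0.0
```

```bash
python3 o.py; python3 v.py top pics/t5.png 190 350 150 275; python3 ring.py; python3 - <<'E'
from h import *
import pickle
D=pickle.load(open("d0.pkl","rb")); c=read_camera("top")
for n,(u,v) in dict(dish=(262,211),spool=(264,254)).items():
    print(n,pt(D["top"],u,v).round(3),pt(c,u,v).round(3))
E
```

```text
14.3 [-0.422  0.061  1.692  0.716  1.518 -0.32 ] [ 0.419  -0.0038  0.5085] z [ 0.192  0.633 -0.75 ] y [ 0.974 -0.214  0.068] tilt 41.4 az 73.2 F [ 0.6  0.7 -0.1] tip [0.4531 0.1089 0.375 ]
282 3 v 228 230 x 0.437 0.442 y 0.277 z [0.114 0.115 0.116]
283 7 v 224 230 x 0.437 0.451 y 0.275 z [0.117 0.118 0.12 ]
284 10 v 220 229 x 0.439 0.46 y 0.272 z [0.115 0.118 0.12 ]
285 11 v 216 226 x 0.446 0.469 y 0.27 z [0.118 0.119 0.12 ]
286 11 v 212 222 x 0.455 0.479 y 0.267 z [0.117 0.119 0.12 ]
287 11 v 208 218 x 0.465 0.488 y 0.265 z [0.118 0.119 0.121]
288 10 v 205 214 x 0.474 0.496 y 0.262 z [0.115 0.118 0.121]
289 6 v 205 210 x 0.484 0.495 y 0.26 z [0.116 0.118 0.12 ]
290 1 v 206 206 x 0.493 0.493 y 0.257 z [0.114 0.114 0.114]
dish [0.493 0.325 0.004] [0.493 0.325 0.002]
spool [0.381 0.321 0.047] [0.381 0.321 0.048]
```

View pics/t5.png

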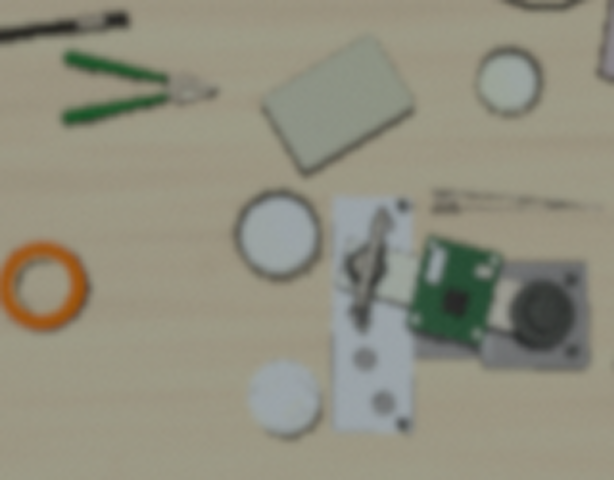

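The arm now points at the dish, one hole on. The ring (crop (367,268)) is back at home height, the dish (278,234) and spool (285,398) have not moved, and the gripper is clear. Handing in.

```bash
python3 -c "
from cell import *
print(hand_in())"
```

```text
the job is handed in; nothing more can be done
None
```

The board is turned one station to the white dish and handed in: the ring is back at its home height, so the pin is fully down as far as the camera shows. The dish and spool measured unmoved, the gripper ended clear of the fixture, and it took about 14 of the 48 s. The elbow joint read 0.037 to 0.038 rad a few times while I tilted the tool, just under its 0.04 limit, and no fault was reported.

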